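# Catch the glass trolley on the cutting-bench runway

### The job

Tip the red-knobbed gate handle over towards the robot so that the loaded glass trolley rolls freely down the runway, then meet it with the closed fingers on its orange spring buffer, moving along with it so that the buffer is never pressed in by as much as half its travel, and bring it to a stop with its red pointer inside the yellow stretch. Hold it still there for about two seconds, then ease it slowly down against the end stop and take the hand away, leaving it standing there. Do not grip or lift the trolley or disturb the jar, bottle and tape roll beside the runway.

Things in the scene. Friction and masses are not known exactly. Their poses are not given: they have to be found in the camera images.
- runway: Fixed sloping aluminium channel on the bench, place and yaw vary. Its frame is level: z up, +y uphill along the channel, -y downhill, -x the side of the gate handle (towards the robot). Origin: on the bench under the channel's centre line, amid the yellow stretch. Channel from y -220 to +520 mm; kerbs at |x| 37 to 43 mm, tops 22 mm above the floor.
- channel_floor (a point): Channel floor on its centre line amid the yellow stretch, 50 mm above the bench; axes as the runway's. The floor rises towards +y at 0.0611 rad (3.5 degrees). The yellow paint on floor and kerbs is 100 mm long, from 50 mm downhill to 50 mm uphill of here.
- stop_face (a point): Middle of the uphill face of the end stop, a dark cross bar at the channel's low end, 175 mm downhill of the yellow stretch's middle, its top 78 mm above the floor. It meets the front edge of the trolley's deck: then the trolley's origin is 110 mm downhill of the yellow stretch's middle.
- trolley: Loose blue trolley on four wheels (radius 26 mm) with three green panes, at runway y +440 mm against the gate tab. Origin: on the channel floor under the deck's middle; axes as the runway's, tilted with the slope. Deck 70 mm wide (x), 130 mm long, top 64 mm above the floor; panes up to 124 mm, from y -36 to +60 mm; mast 36 mm wide, 120 mm high, at y -60 to -48 mm.
- pointer (a point): Middle of the red pointer bar across the trolley's deck, 68 mm above the origin. The trolley weighs nominally 0.81 kg (hidden, about -15 to +40 %) but mass hardly changes how it rolls: released, it gains speed at about 0.42 m/s2 at first, with a time constant of about 0.7 s, tending to about 0.29 m/s (wheel and bearing drag).
- buffer_face (a point): Middle of the downhill face of the trolley's orange buffer plate, 50 mm wide (x), 40 mm high, 8 mm thick, square to the slope. Not pressed, the face is 115 mm downhill of the trolley's origin, its middle 105 mm above the channel floor; it passes clear above the end stop. Axes as the trolley's.
- buffer (a joint): How far the orange buffer plate is pressed in towards the trolley, in m: 0 free, 0.030 its limit. Spring of 100 N/m, damping 1.5 N per m/s. The trolley resting on it by its own weight on the slope presses it about 4 mm (7 mm at most).
- gate (a joint): Angle of the gate shaft in rad: 0 closed, 0.9 fully open; stays where it is left (0.12 N m, about 1 N at the knob). The shaft runs along the runway 75 mm to the -x side of its centre line, 59 mm above and parallel to the floor. The red tab on its upper end blocks the trolley's deck and is clear of it from 0.5 rad on; 0.7 or more is safe.
- gate_knob (a point): Centre of the red ball (radius 16 mm) on the gate handle, a 10 mm steel rod reaching 130 mm out from the shaft at runway y = -10 mm. Closed, it leans 0.35 rad from upright towards the channel (+x), the ball about 228 mm above the bench; opening tips it over to -x, towards the robot.
- sealant: Bystander: blue bottle, 52 mm wide, 130 mm high, on the bench on the runway's far (+x) side; origin under its centre.
- screw_jar: Bystander: amber jar, 60 mm wide, 70 mm high, on the bench on the runway's far (+x) side; origin under its centre.
- tape_roll: Bystander: yellow roll 70 mm wide, 30 mm high, on the bench on the robot's side of the upper runway; origin under its centre.
There are look-alikes about, which are no part of the job. Leave any purple look-alike of the trolley alone.

How it is judged (in metres and radians):
On the way, in this order (a step that is already met when the one before it is completed fails the run):
1. the gate is open and the trolley rolls freely, untouched, faster than 0.12 m/s (value of joint gate above 0.45 rad and linear speed of trolley above 0.12 m/s and contact force between each of the fingers, the arm and trolley below 0.02 N), for 0.3 s.
2. the hand holds the trolley still (under 0.03 m/s) with its pointer inside the yellow stretch (linear speed of trolley below 0.03 m/s and contact force between any of the fingers, the arm and trolley above 0.05 N and y of trolley in the frame of runway between -0.055 and 0.055 m), for 1.2 s.
At the end, for the whole second after the job is handed in: The trolley stands at rest (under 0.02 m/s) on its wheels against the end stop (origin within 10 mm uphill of touching) and the gate is still open (y of trolley in the frame of runway between -0.13 and -0.1 m and z of trolley in the frame of runway between 0.03 and 0.06 m and linear speed of trolley below 0.02 m/s and angle between trolley's own z axis and vertical below 0.15 rad and value of joint gate above 0.45 rad).
It fails at once if the spring buffer was pressed in by half its travel (15 mm): caught too hard (value of joint buffer above 0.015 m).
It fails at once if the trolley ran at the end stop: over 0.12 m/s in the last 30 mm (y of trolley in the frame of runway below -0.08 m and linear speed of trolley above 0.12 m/s).
It fails at once if the trolley was gripped or pushed hard (over 10 N) (contact force between any of the fingers, the arm and trolley above 10 N).
It fails at once if the trolley tipped or left the channel (angle between trolley's own z axis and vertical above 0.3 rad or x of trolley in the frame of runway above 0.03 m or x of trolley in the frame of runway below -0.03 m).
It fails at once if a bystander was moved more than 25 mm (distance of any of sealant, screw_jar, tape_roll from where it was at the start of the episode above 0.025 m).
It also fails if it takes over 42 s, if anything falls off the work surface, if the arm or the gripper's body presses on something with over 40 N, if the wrist force passes 120 N, or if a joint passes its speed limit or range.

### The arm

A 6-joint arm with a two-finger parallel gripper is mounted at the origin on the work surface. World frame = base frame: x ahead of the robot, y to its left, z up, the work surface at z = 0. Lengths are in m, angles in degrees, forces in N, time in s.
With the tool pointing down it reaches from about 0.4 to 0.825 m from the base axis. Payload 7 kg.
Tool frame: the origin (TCP) lies on the centre line of the jaws, within the pads' length; the fingertips stand 11 mm ahead of it and the grasp point (between the pads) lies 8 mm behind it; z points along the fingers, y is the direction in which the jaws open and shut (so a half turn about z gives the same grasp; the last joint's range is limited). The gripper opens to 88 mm and grips with 3 to 60 N. Pads are 19 mm wide; open, the fingers measure 130 mm over their backs; the gripper's body (78 mm by 193 mm) begins 47 mm behind the grasp point.
Start: joints at [83.142, 20.546, 0.682, 0, -70.136, -16.507], TCP at [0.268, 0.62, 0.238] pointing down, gripper open.
Joint ranges: [-176.03, 176.03], [-82.01, 121.73], [-58.28, 71.71], [-173.87, 95.51], [-174.79, -0.11], [-173.66, 173.66]. Speed limits (degrees/s): [136.94, 136.94, 172.46, 180, 180, 180].

### API

Orientations are given as [roll, pitch, yaw] about the fixed x, y, z axes, in that order (R = Rz(yaw) Ry(pitch) Rx(roll)).
In Python, from plant import ctrl, cams, order gives the robot as it stands.
- The arm moves only by the tool jog_arm, never from a script. Its argument "motion" is a list of rows, each an object with "offset": the shift along the tool's x, y, z in mm, a list of three; "roll": the turn about the tool's z in rad; "hand": the finger opening in mm, from 0 to 87.6. A call has 1 to 20 rows; each row is the pose to reach, as a shift and turn from the pose commanded when the call began, along the tool's axes at that moment; what a row does not reach only later rows make up. A row lasts 1/12 s, in which the tool goes at most 41.7 mm and 7.16 degrees, less where a joint would pass 70% of its speed; a pose out of reach is approached as far as the arm can. A call with a gripper value outside its range is refused whole. The fingers move at their own pace and stop on an object; the grip force is fixed at half the most. Time passes only in rows, so rows that repeat a pose let the fingers close. It gives the time, the measured TCP pose, the force and the opening at its end, in the units of the state.
- ctrl.get_obs(): the state, without advancing time (a new reading comes with each control period).
- cams.snapshot(name): name is "side" or "top" or "wrist"; returns a dict with "img" (480x640x3 uint8, red, green, blue), "K" (3x3 intrinsics, pixels), "D" ([k1, k2, p1, p2, k3] as OpenCV has them; the pictures are not rectified), "cam_to_world" (4x4, takes a point from camera to world coordinates); the wrist camera has in their place "T_tool_cam" (4x4, takes a point from camera to tool coordinates, whose origin is the TCP and whose axes are the flange's). Camera axes: x right, y down, z forward; pixel columns grow to the right and rows downward; lengths in m; the calibration is good to about 2 mm. A picture is of the moment at which its call begins: read the wrist's pose just before it. There is no depth.
- order.close_job(): hands the job in, once; it reports no verdict.
The state is a dict: "clock": time; "joint_pos": joint angles; "qvel": joint speeds; "tau": joint torques, N m; "tool_pos": TCP position; "orientation": TCP orientation; "force": force on the tool from outside, world axes, zero at the start; "moment": the same for the moment, N m; "opening": finger opening in m.
Only numpy, scipy, OpenCV 4.12 (cv2) and the standard library are available. Lean on these libraries where they do the work, as an engineer would, in place of code of your own. Each camera call takes 0.05 s, during which the arm holds its last target. There are 200 camera calls.

## Working session

There is one attempt and no reset: what is moved stays moved. The work goes in short steps, Python scripts to look and compute and a tool call to move; the robot and the scene stay as the last step left them, time stands still between calls to the robot, and variables do not carry over. Pictures are saved under pics/ and viewed, about 8 in all and at most 12, crops included, and the job is handed in when it is done.

Besides the shell and the picture viewer there is one more tool, called after "Call:" as a command line: name --argument value ..., lists and objects as JSON in quotes. jog_arm: Moves the arm, as the interface text tells. Its arguments: {"type":"object","properties":{"motion":{"type":"array"}},"required":["motion"]}

```bash
mkdir -p pics
python3 - <<'E'
from plant import ctrl,cams,order
import cv2,pickle
o=ctrl.get_obs();print(o)
for n in("side","top"):
    s=cams.snapshot(n);pickle.dump(s,open(n+".pkl","wb"));cv2.imwrite(f"pics/{n}0.png",s["img"][:,:,::-1]);print(n,s["K"],s["D"],s["cam_to_world"])
E
```

```text
{'clock': 0.0, 'joint_pos': array([ 8.31440519e+01,  2.05891075e+01,  6.32725400e-01, -2.11620193e-02,
       -7.01358801e+01, -1.65084521e+01]), 'qvel': array([ 0.00411168,  0.00773155,  0.07413855,  0.00787836, -0.00038489,
        0.0378803 ]), 'tau': array([-7.89829355e-04, -5.82722139e+01,  2.93066561e+01,  6.99742377e+00,
        6.92790709e-03, -1.52407133e-04]), 'tool_pos': array([0.2675017 , 0.61920279, 0.23663771]), 'orientation': array([ 1.79905888e+02, -7.14593864e-03, -2.33716010e+01]), 'force': array([-0.17728066,  0.30251302,  0.16652608]), 'moment': array([-0.01358596, -0.05036142,  0.03332087]), 'opening': 0.08761253727161074}
side [[469.51206772   0.         327.51135835]
 [  0.         469.51206772 252.5281212 ]
 [  0.           0.           1.        ]] [-0.06498527  0.          0.          0.          0.        ] [[ 0.90493026 -0.28782899  0.31345765  0.22643049]
 [-0.42542136 -0.63064627  0.64907777 -0.43797628]
 [ 0.0108575  -0.72072169 -0.69313949  0.80983536]
 [ 0.          0.          0.          1.        ]]
top [[473.45042868   0.         320.66561761]
 [  0.         473.45042868 231.38157242]
 [  0.           0.           1.        ]] [0.02424103 0.         0.         0.         0.        ] [[ 0.08488847 -0.9728599   0.2152616   0.34174165]
 [-0.99638035 -0.0838563   0.01394009  0.17635063]
 [ 0.00448928 -0.21566578 -0.97645692  0.98631023]
 [ 0.          0.          0.          1.        ]]
```

View pics/side0.png

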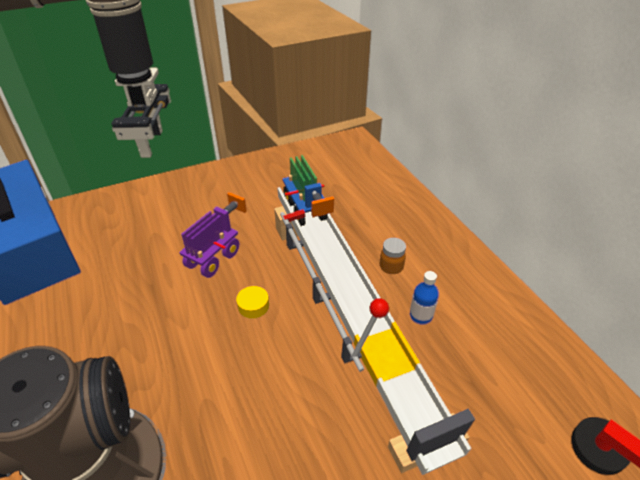

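View pics/top0.png

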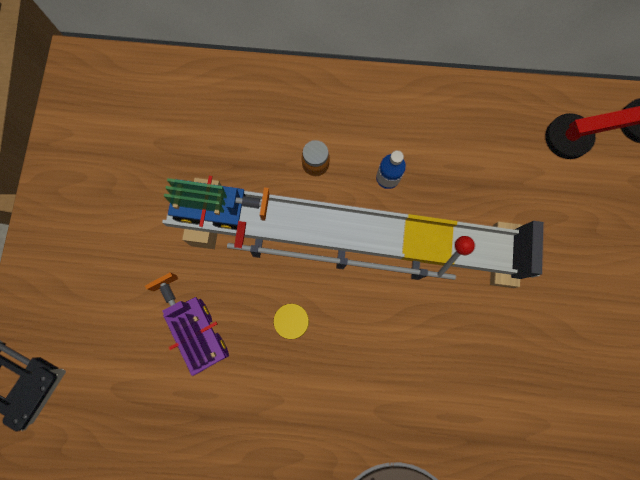

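Side view: the blue trolley with green panes and orange buffer is in the channel at (305,190), and the gate knob is at (379,308). The yellow stretch is at (387,352), the end stop at (440,432), and the jar, bottle and tape are at (393,255), (425,300) and (253,301). The purple look-alike is at (210,240).

Top view: trolley (205,203), buffer (264,203), knob (465,245), yellow stretch (429,239). The red lever at (600,125) is a look-alike: it stands apart on a black base, while the knob at (465,245) sits on the shaft along the channel.

```bash
cat > h.py <<'E'
import numpy as np,cv2,pickle
from scipy.optimize import least_squares
S={n:pickle.load(open(n+".pkl","rb")) for n in("side","top")}
def proj(s,P):
    T=np.linalg.inv(s["cam_to_world"]);P=np.atleast_2d(P).astype(float)
    return cv2.projectPoints(P,cv2.Rodrigues(T[:3,:3])[0],T[:3,3],s["K"],np.array(s["D"]))[0][:,0]
def tri(px):
    return least_squares(lambda P:np.concatenate([(proj(S[n],P)[0]-px[n]) for n in S]),[.5,0,.1])
def blob(img,lo,hi,box):
    h=cv2.cvtColor(img,cv2.COLOR_RGB2HSV);m=cv2.inRange(h,lo,hi);z=np.zeros_like(m);x0,y0,x1,y1=box;z[y0:y1,x0:x1]=m[y0:y1,x0:x1]
    n,l,st,c=cv2.connectedComponentsWithStats(z);i=1+st[1:,4].argmax();return c[i],st[i],l==i
def R2W(p,P):  # runway->world, p=x,y,yaw
    c,s=np.cos(p[2]),np.sin(p[2]);P=np.atleast_2d(P);return np.c_[p[0]+c*P[:,0]-s*P[:,1],p[1]+s*P[:,0]+c*P[:,1],P[:,2]]
E
python3 - <<'E'
from h import *
bx={"knob":((0,150,80),(5,255,255),{"side":(360,290,400,325),"top":(450,230,480,260)}),
"buf":((6,180,100),(16,255,255),{"side":(308,190,340,220),"top":(255,183,275,222)}),
"yel":((22,150,80),(32,255,255),{"side":(350,310,425,385),"top":(395,205,460,270)})}
px={}
for k,(lo,hi,b) in bx.items():
    px[k]={}
    for n in S:
        c,st,m=blob(S[n]["img"],lo,hi,b[n]);px[k][n]=c;print(k,n,c,st)
    r=tri(px[k]);print(k,r.x,r.fun)
M={"knob":[-.0304,-.010+.0,.2305],"buf":[0,.3228,.1747],"yel":[0,0,.053]}
f=lambda p:np.concatenate([proj(S[n],R2W(p,M[k]))[0]-px[k][n] for k in M for n in S])
for y0 in(0,1.57,-1.57,3.1):
    r=least_squares(f,[.5,-.1,y0],loss="soft_l1");print(r.x,np.degrees(r.x[2]),r.cost,r.fun.round(1))
E
```

```text
knob side [378.9384058  307.52536232] [370 298  19  19 276]
knob top [464.33088235 244.90073529] [455 236  19  19 272]
knob [ 0.50621128 -0.04630844  0.23434773] [-0.61320371  0.19735108  0.21869295 -0.62003488]
buf side [323.53457447 206.1462766 ] [312 195  24  25 376]
buf top [264.18604651 200.45736434] [261 187   8  29 129]
buf [0.56827858 0.29297844 0.17399128] [ 0.06699457 -0.01978127 -0.01843737  0.05403145]
yel side [388.01781528 354.19878106] [ 361  322   58   62 2133]
yel top [427.88826554 239.05797101] [ 403  214   54   51 2139]
yel [ 0.55378009 -0.02813897  0.04919494] [-1.20749234  0.37931592  0.44042201 -1.25857198]
[ 0.54507803 -0.03015449 -0.07042373] -4.034982600824571 19.549387936881555 [ 0.9 -3.5 -5.5 -5.3  0.1  0.1  0.5  0.3 -4.4  1.7  1.7  2.7]
[ 0.54507803 -0.03015449 -0.07042373] -4.034982622664861 19.549387936881377 [ 0.9 -3.5 -5.5 -5.3  0.1  0.1  0.5  0.3 -4.4  1.7  1.7  2.7]
[ 0.54507804 -0.03015449 -0.07042371] -4.034981464859399 19.549387936883925 [ 0.9 -3.5 -5.5 -5.3  0.1  0.1  0.5  0.3 -4.4  1.7  1.7  2.7]
[ 0.51221922 -0.01240143  3.48791933] 199.84305709496073 920.9747145233075 [ -0.4 -26.9 -33.  -21.6 216.7 236.4 344.9  -0.8 -24.1   0.7  -7.8  18. ]
```

Run:
```python
from h import *
a=S["top"]["img"][195:295,390:550];b=S["side"]["img"][285:485,340:490]
a=cv2.resize(a,None,fx=4.9,fy=4.9,interpolation=cv2.INTER_CUBIC)[:,:784]
cv2.imwrite("pics/ctop.png",a[:,:,::-1])
cv2.imwrite("pics/cside.png",cv2.resize(b,None,fx=3,fy=3,interpolation=cv2.INTER_CUBIC)[:,:,::-1])
```

```text
(no output)
```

View pics/ctop.png

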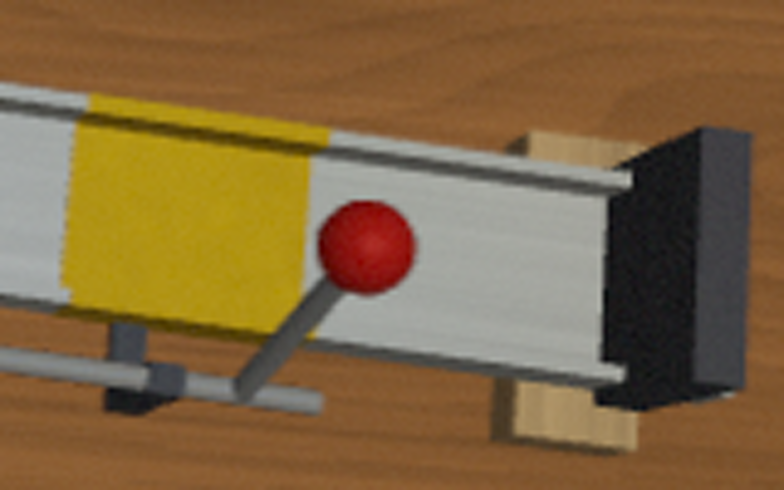

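View pics/cside.png

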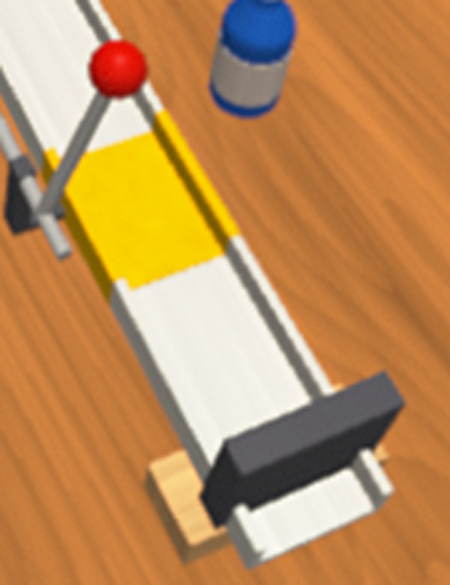

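Crops: the knob sits on the shaft handle beside the yellow stretch, so it is the one meant. The yellow kerb corners are clear enough to fit the runway pose.

```bash
cat >> h.py <<'E'
A=.0611
def chan(x,s,h): return np.array([x,s*np.cos(A)-h*np.sin(A),.05+s*np.sin(A)+h*np.cos(A)])
E
python3 - <<'E'
from h import *
t=lambda x,y:(390+x/4.9,195+y/4.9); s=lambda x,y:(340+x/3,285+y/3)
D=[("top",t(90,94),(.043,.05,.022)),("top",t(329,127),(.043,-.05,.022)),("top",t(77,122),(.037,.05,0)),("top",t(310,155),(.037,-.05,0)),
("side",s(165,112),(.043,.05,.022)),("side",s(240,240),(.043,-.05,.022)),("side",s(46,150),(-.043,.05,.022)),("side",s(110,284),(-.043,-.05,.022)),
("top",(464.3,244.9),None),("side",(378.9,307.5),None),
("side",(323.5,206.1),(0,.44-.111,.105)),("top",(264.2,200.5),(0,.44-.111,.105))]
K=chan(-.075,-.01,.059)
def model(q):
    o=[]
    for n,p,m in D:
        P=chan(*m) if m else chan(-.075+.13*np.sin(q[3]),-.01,.059+.13*np.cos(q[3]))
        o.append(proj(S[n],R2W(q,P))[0]-p)
    return np.concatenate(o)
r=least_squares(model,[.55,-.03,-.05,.35],loss="soft_l1");print(r.x,r.cost);print(r.fun.reshape(-1,2).round(1))
r=least_squares(lambda q:model([*q,.35]),[.55,-.03,-.05],loss="soft_l1");print(r.x,r.cost);print(r.fun.reshape(-1,2).round(1))
E
```

```text
[ 0.54852406 -0.02813595 -0.06039911  0.2641538 ] 4.316777527083825
[[ 0.5 -0.9]
 [ 1.1  0.2]
 [ 0.2 -1.1]
 [ 1.  -0.2]
 [-0.8 -0.5]
 [-1.2 -0.9]
 [-1.1 -0.1]
 [ 0.1 -0.3]
 [ 0.4 -0.5]
 [-0.4  0.8]
 [-0.1 -0.3]
 [-0.3  0. ]]
[ 0.54759478 -0.02804141 -0.06305724] 13.223598419313237
[[ 0.5 -0.5]
 [ 1.1  0.7]
 [ 0.2 -0.7]
 [ 0.9  0.3]
 [-1.1 -0.3]
 [-1.6 -0.6]
 [-1.5 -0. ]
 [-0.4 -0.2]
 [ 0.1 -5.9]
 [ 4.7  0.3]
 [-0.1 -0.3]
 [-0.3  0.1]]
```

Call:
jog_arm --motion '[{"offset": [12,11,-3],"roll": 0.0612,"hand": 0},{"offset": [36,33,-8],"roll": 0.1224,"hand": 0},{"offset": [60,55,-14],"roll": 0.1836,"hand": 0},{"offset": [84,77,-20],"roll": 0.2448,"hand": 0},{"offset": [108,99,-26],"roll": 0.306,"hand": 0},{"offset": [132,121,-32],"roll": 0.3672,"hand": 0},{"offset": [156,143,-38],"roll": 0.4284,"hand": 0},{"offset": [180,165,-44],"roll": 0.4896,"hand": 0},{"offset": [204,187,-50],"roll": 0.5508,"hand": 0},{"offset": [228,209,-56],"roll": 0.612,"hand": 0},{"offset": [252,231,-60],"roll": 0.6732,"hand": 0},{"offset": [276,253,-60],"roll": 0.7344,"hand": 0},{"offset": [300,275,-60],"roll": 0.7956,"hand": 0},{"offset": [324,297,-60],"roll": 0.8568,"hand": 0},{"offset": [348,319,-60],"roll": 0.918,"hand": 0},{"offset": [372,341,-60],"roll": 0.9792,"hand": 0},{"offset": [396,363,-60],"roll": 1.0404,"hand": 0},{"offset": [420,385,-60],"roll": 1.1016,"hand": 0},{"offset": [444,407,-60],"roll": 1.1628,"hand": 0},{"offset": [460,424,-60],"roll": 1.2235,"hand": 0}]'

```text
clock: 1.77
tool_pos: [0.5223, 0.0458, 0.2972]
orientation: [180.0, -0.0, -93.7]
force: [-0.1, 0.9, -0.6]
opening: 0.0006
```

Call:
jog_arm --motion '[{"offset": [10,-12,0],"roll": 0,"hand": 0},{"offset": [25,-32,5],"roll": 0,"hand": 0},{"offset": [45,-51,15],"roll": 0,"hand": 0},{"offset": [65,-51,35],"roll": 0,"hand": 0},{"offset": [80,-51,55],"roll": 0,"hand": 0},{"offset": [86,-51,70],"roll": 0,"hand": 0},{"offset": [86,-51,80],"roll": 0,"hand": 0},{"offset": [86,-51,80],"roll": 0,"hand": 0}]'

```text
clock: 2.43
tool_pos: [0.5662, -0.0413, 0.215]
orientation: [179.8, -0.0, -93.5]
force: [-0.9, 0.6, 0.1]
opening: 0.0001
```

Run:
```python
from plant import ctrl,cams
import cv2,numpy as np
o=ctrl.get_obs();print(o["clock"],o["tool_pos"],o["orientation"],o["force"])
s=cams.snapshot("side")["img"][180:480,240:560];t=cams.snapshot("top")["img"][130:330,320:560]
cv2.imwrite("pics/c1.png",np.vstack([cv2.resize(s,(400,375)),cv2.resize(t,(400,333))[:225]])[:,:,::-1])
```

```text
2.4333 [ 0.56619547 -0.04132412  0.2150496 ] [ 1.79762812e+02 -3.97375082e-02 -9.35373818e+01] [-0.89399791  0.6067997   0.13785727]
```

View pics/c1.png

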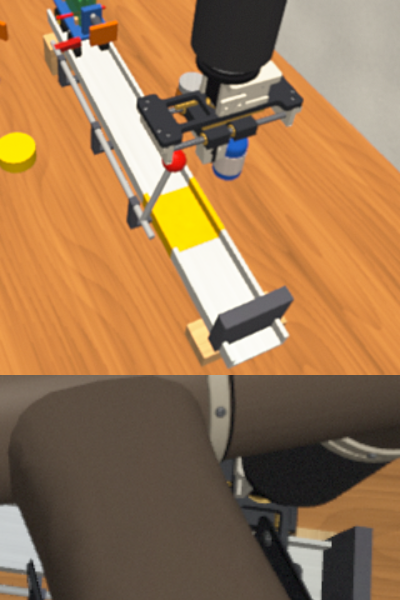

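The hand is behind the knob on the +x side with fingers closed, clear of it, and the trolley is still at the gate. The top camera is blocked by the arm; the side camera still sees the trolley. Next I'll prepare a tracker and a catch simulator, then open the gate.

```bash
cat > track.py <<'E'
from h import *
Q=np.array([.5485,-.0281,-.0604])
def run_y(P): d=np.array(P[:2])-Q[:2];c,s=np.cos(Q[2]),np.sin(Q[2]);return c*d[0]+s*d[1],-s*d[0]+c*d[1]
def snap(save=None):
    from plant import ctrl,cams
    o=ctrl.get_obs();im=cams.snapshot("side")["img"]
    if save: cv2.imwrite(save,im[:,:,::-1])
    c,st,m=blob(im,(6,180,100),(16,255,255),(300,185,480,440))
    r=least_squares(lambda s:proj(S["side"],R2W(Q,chan(0,s[0]-.111,.105)))[0]-c,[.3])
    hx,hy=run_y(o["tool_pos"])
    print("t %.3f s %.4f res %s area %d | hand x %.4f y %.4f z %.4f yaw %.1f F %s"%(o["clock"],r.x[0],r.fun.round(1),st[4],hx,hy,o["tool_pos"][2],o["orientation"][2],o["force"].round(1)))
    return o["clock"],r.x[0],hy
def sim(s0,v0,y0,rows,half=.010,lag=.03,m=.81,vinf=.29,tau=.69,dt=1e-3,hold=.5):
    # rows: downhill mm offsets per 1/12 s from y0 (cmd); returns contact info
    T=np.r_[0,(np.arange(len(rows))+1)/12];X=np.r_[0,np.array(rows)/1000]
    s,v,cm,tc,rel=s0,v0,0,None,0;c0=0;out=[]
    for t in np.arange(0,T[-1]+hold,dt):
        y=y0-np.interp(t-lag,T,X);face=s-.115-.0065;c=max(0,y+half-face);cd=(c-c0)/dt if c>0 and c0>0 else v
        F=max(0,100*c+1.5*cd) if c>0 else 0
        if c>0 and tc is None: tc=t;rel=v+(np.interp(t-lag+.02,T,X)-np.interp(t-lag-.02,T,X))/-.04;sc=s
        v+=(vinf/tau-v/tau-F/m)*dt;s-=v*dt;cm=max(cm,c);c0=c
    return (None if tc is None else (round(tc,2),round(sc,3),round(rel,3))),"maxc %.1f s_end %.3f v_end %.3f"%(cm*1e3,s,v)
E
python3 - <<'E'
from track import *
snap()
# e.g. state ~0.85s after release, hand at y=.05
v=np.r_[0,40,120,200,230,230,220,205,190,175,160,145,130,115,100,85,70,55,40,25,10,0]
rows=np.cumsum(v[1:]/12).round(0);print(rows)
for t in(.75,.85,.95):
  s=.44-.29*(t-.69*(1-np.exp(-t/.69)));vv=.29*(1-np.exp(-t/.69))
  for w in(2,4,5):
    for m in(.69,1.13): print(t,round(s,3),round(vv,3),w,m,sim(s,vv,.05,np.r_[np.zeros(w),rows],m=m))
E
```

```text
t 2.533 s 0.4361 res [ 0.1 -0.1] area 386 | hand x 0.0200 y -0.0113 z 0.2179 yaw -93.4 F [-0.   0.7  0.3]
[  3.  13.  30.  49.  68.  87. 104. 120. 134. 148. 160. 170. 180. 188.
 195. 201. 206. 209. 211. 212. 212.]
0.75 0.355 0.192 2 0.69 ((np.float64(1.49), np.float64(-0.017), np.float64(0.207)), 'maxc 16.6 s_end -0.037 v_end -0.039')
0.75 0.355 0.192 2 1.13 ((np.float64(1.49), np.float64(-0.017), np.float64(0.207)), 'maxc 23.0 s_end -0.039 v_end 0.058')
0.75 0.355 0.192 4 0.69 ((np.float64(1.4), np.float64(0.007), np.float64(0.157)), 'maxc 13.6 s_end -0.034 v_end 0.025')
0.75 0.355 0.192 4 1.13 ((np.float64(1.4), np.float64(0.007), np.float64(0.157)), 'maxc 18.6 s_end -0.032 v_end -0.004')
0.75 0.355 0.192 5 0.69 ((np.float64(1.34), np.float64(0.025), np.float64(0.132)), 'maxc 11.7 s_end -0.035 v_end -0.012')
0.75 0.355 0.192 5 1.13 ((np.float64(1.34), np.float64(0.025), np.float64(0.132)), 'maxc 15.6 s_end -0.034 v_end 0.029')
0.85 0.335 0.205 2 0.69 ((np.float64(1.34), np.float64(-0.005), np.float64(0.182)), 'maxc 15.0 s_end -0.031 v_end 0.019')
0.85 0.335 0.205 2 1.13 ((np.float6
[... 586 characters left out ...]
 0.69 ((np.float64(1.18), np.float64(0.013), np.float64(0.157)), 'maxc 12.6 s_end -0.035 v_end 0.011')
0.95 0.314 0.217 2 1.13 ((np.float64(1.18), np.float64(0.013), np.float64(0.157)), 'maxc 17.4 s_end -0.032 v_end 0.014')
0.95 0.314 0.217 4 0.69 ((np.float64(0.94), np.float64(0.078), np.float64(0.072)), 'maxc 7.3 s_end -0.034 v_end 0.002')
0.95 0.314 0.217 4 1.13 ((np.float64(0.94), np.float64(0.078), np.float64(0.072)), 'maxc 10.1 s_end -0.036 v_end 0.004')
0.95 0.314 0.217 5 0.69 ((np.float64(0.6), np.float64(0.17), np.float64(0.134)), 'maxc 5.2 s_end -0.034 v_end 0.000')
0.95 0.314 0.217 5 1.13 ((np.float64(0.6), np.float64(0.17), np.float64(0.134)), 'maxc 7.9 s_end -0.036 v_end 0.010')
```

Call:
jog_arm --motion '[{"offset": [0,8,0],"roll": 0,"hand": 0},{"offset": [0,20,0],"roll": 0,"hand": 0},{"offset": [0,34,0],"roll": 0,"hand": 0},{"offset": [0,50,0],"roll": 0,"hand": 0},{"offset": [0,68,0],"roll": 0,"hand": 0},{"offset": [0,86,0],"roll": 0,"hand": 0},{"offset": [0,102,0],"roll": 0,"hand": 0},{"offset": [0,113,0],"roll": 0,"hand": 0},{"offset": [0,118,0],"roll": 0,"hand": 0},{"offset": [0,108,0],"roll": 0,"hand": 0},{"offset": [-10,80,0],"roll": 0,"hand": 0},{"offset": [-25,48,10],"roll": 0,"hand": 0},{"offset": [-42,24,32],"roll": 0,"hand": 0},{"offset": [-56,20,50],"roll": 0,"hand": 0},{"offset": [-60,20,60],"roll": 0,"hand": 0}]'

```text
clock: 3.83
tool_pos: [0.5524, 0.0214, 0.1546]
orientation: [179.8, -0.1, -93.5]
force: [-0.9, -0.5, -0.1]
opening: -0.0002
```

Run:
```python
from track import *
snap("pics/roll.png")
```

```text
t 3.833 s 0.3141 res [-0.5  0.3] area 391 | hand x 0.0009 y 0.0496 z 0.1546 yaw -93.5 F [-0.9 -0.5 -0.1]
```

View pics/roll.png

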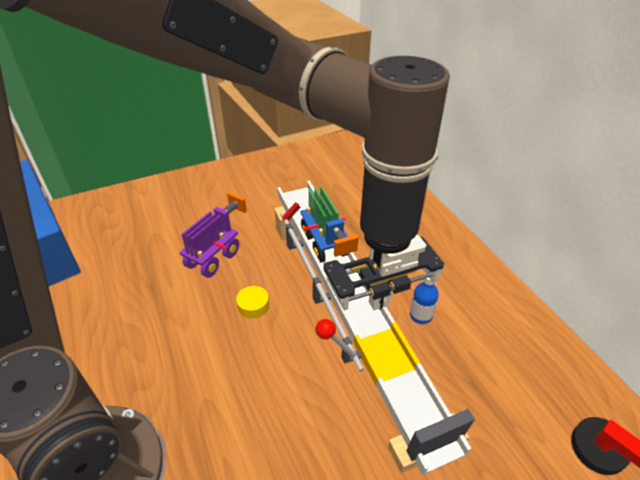

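The gate is open, with the knob tipped to (325,329). The trolley rolls free at (325,230), with its buffer at (346,245) uphill of the hand. Next I plan the catch.

Run:
```python
from track import *
im=cv2.imread("pics/roll.png")[:,:,::-1].copy()
c,st,m=blob(im,(0,150,80),(5,255,255),(310,315,340,345))
r=least_squares(lambda q:proj(S["side"],R2W(Q,chan(-.075+.13*np.sin(q[0]),-.01,.059+.13*np.cos(q[0]))))[0]-c,[-.4]);print("lean",r.x,r.fun)
for w in(1,2,3):
  n=20-w
  for vp in(.2,.22,.24):
    ramp=np.array([.3,.7])*vp; dec=np.linspace(vp,0,n-2+1)[:-1]
    rows=np.r_[np.zeros(w),np.cumsum(np.r_[ramp,dec])/12*1000].round(0)
    print(w,vp,rows[-1])
    for m,ds,half,vi in((.69,0,.010,.29),(1.13,0,.010,.29),(1.13,-.005,.013,.31),(1.13,.005,.007,.27)): print("   ",m,sim(.3035+ds,.22,.0496,rows,m=m,half=half,vinf=vi))
```

```text
lean [-0.45091887] [-0.27672711 -0.46402795]
1 0.2 167.0
    0.69 ((np.float64(0.99), 0.054, np.float64(0.177)), 'maxc 13.5 s_end 0.012 v_end 0.034')
    1.13 ((np.float64(0.99), 0.054, np.float64(0.177)), 'maxc 18.4 s_end 0.013 v_end -0.015')
    1.13 ((np.float64(0.89), 0.068, np.float64(0.165)), 'maxc 18.9 s_end 0.016 v_end 0.015')
    1.13 ((np.float64(1.09), 0.041, np.float64(0.164)), 'maxc 18.3 s_end 0.006 v_end -0.037')
1 0.22 183.0
    0.69 ((np.float64(1.06), 0.033, np.float64(0.179)), 'maxc 13.7 s_end -0.003 v_end 0.028')
    1.13 ((np.float64(1.06), 0.033, np.float64(0.179)), 'maxc 19.1 s_end -0.005 v_end -0.031')
    1.13 ((np.float64(0.96), 0.047, np.float64(0.166)), 'maxc 19.0 s_end 0.000 v_end -0.002')
    1.13 ((np.float64(1.18), 0.019, np.float64(0.165)), 'maxc 18.9 s_end -0.013 v_end -0.024')
1 0.24 200.0
    0.69 ((np.float64(1.14), 0.011, np.float64(0.181)), 'maxc 14.4 s_end -0.019 v_end 0.006')
    1.13 ((np.float64(1.14), 0.011, np.float64(0.181)), 'maxc 19.7 s_end -0.025 v_end -0.037')
    1.13 ((np.float64(1.04), 0.025, np.float64(0.174)), 'maxc 19.6 s_end -0.
[... 1728 characters left out ...]
xc 10.5 s_end 0.012 v_end 0.003')
    1.13 ((np.float64(0.9), 0.078, np.float64(0.127)), 'maxc 14.5 s_end 0.014 v_end 0.018')
    1.13 ((np.float64(0.77), 0.102, np.float64(0.112)), 'maxc 13.6 s_end 0.015 v_end 0.022')
    1.13 ((np.float64(1.03), 0.057, np.float64(0.133)), 'maxc 15.8 s_end 0.012 v_end -0.009')
3 0.24 180.0
    0.69 ((np.float64(0.98), 0.057, np.float64(0.129)), 'maxc 10.7 s_end -0.003 v_end 0.018')
    1.13 ((np.float64(0.98), 0.057, np.float64(0.129)), 'maxc 15.2 s_end -0.000 v_end 0.005')
    1.13 ((np.float64(0.84), 0.08, np.float64(0.105)), 'maxc 13.9 s_end 0.001 v_end 0.024')
    1.13 ((np.float64(1.12), 0.035, np.float64(0.142)), 'maxc 16.4 s_end -0.005 v_end -0.025')
```

```bash
cat > plan.py <<'E'
from track import *
def plan(s,v,y0,N=20,waits=range(0,6)):
  best=[]
  V=[(.69,0,.010,.29),(1.13,0,.010,.29),(1.13,-.006,.013,.31),(1.13,.006,.007,.27)]
  for w in waits:
   for vp in(.16,.18,.2,.22,.24):
    for p in range(0,8):
      n=N-w-2-p
      if n<5: continue
      rows=np.r_[np.zeros(w),np.cumsum(np.r_[.35*vp,.75*vp,[vp]*p,np.linspace(vp,0,n+2)[1:-1]])/12*1000].round(0)
      if not 155<rows[-1]+ (0.05-y0)*1e3<205: continue
      R=[sim(s+ds,v,y0,rows,m=m,half=h,vinf=vi,dt=2e-3,hold=.1) for m,ds,h,vi in V]
      best.append((max(float(r[1].split()[1]) for r in R),w,vp,p,rows,R))
  best.sort(key=lambda b:b[0]);return best
E
python3 - <<'E'
from plan import *
for b in plan(.3035,.22,.0496)[:4]:
    print(b[:4],b[4].astype(int).tolist());[print("  ",r) for r in b[5]]
E
```

```text
(9.7, 4, 0.18, 5) [0, 0, 0, 0, 5, 16, 32, 47, 62, 76, 91, 105, 117, 127, 136, 144, 150, 154, 158, 159]
   ((np.float64(0.67), 0.138, np.float64(0.084)), 'maxc 6.8 s_end 0.017 v_end 0.009')
   ((np.float64(0.67), 0.138, np.float64(0.084)), 'maxc 9.4 s_end 0.016 v_end -0.009')
   ((np.float64(0.52), 0.17, np.float64(0.124)), 'maxc 9.7 s_end 0.019 v_end 0.008')
   ((np.float64(0.85), 0.104, np.float64(0.085)), 'maxc 9.1 s_end 0.010 v_end -0.007')
(10.5, 4, 0.2, 6) [0, 0, 0, 0, 6, 18, 35, 52, 68, 85, 102, 118, 133, 146, 157, 166, 174, 179, 183, 185]
   ((np.float64(0.74), 0.121, np.float64(0.074)), 'maxc 5.6 s_end -0.009 v_end 0.007')
   ((np.float64(0.74), 0.121, np.float64(0.074)), 'maxc 8.6 s_end -0.011 v_end -0.010')
   ((np.float64(0.54), 0.165, np.float64(0.086)), 'maxc 10.5 s_end -0.006 v_end 0.005')
   ((np.float64(1.0), 0.066, np.float64(0.066)), 'maxc 10.0 s_end -0.015 v_end 0.019')
(11.0, 4, 0.2, 5) [0, 0, 0, 0, 6, 18, 35, 52, 68, 85, 102, 117, 130, 142, 152, 160, 167, 172, 175, 177]
   ((np.float64(0.74), 0.121, np.float64(0.074)), 'maxc 4.9 s_end -0.000 v_end 0.002')
   ((np.float64(0.74), 0.121, np.float64(0.074)), 'maxc 7.9 s_end -0.003 v_end -0.009')
   ((np.float64(0.54), 0.165, np.float64(0.086)), 'maxc 9.6 s_end 0.001 v_end 0.010')
   ((np.float64(0.99), 0.068, np.float64(0.078)), 'maxc 11.0 s_end -0.007 v_end 0.020')
(11.4, 4, 0.2, 7) [0, 0, 0, 0, 6, 18, 35, 52, 68, 85, 102, 118, 135, 150, 162, 172, 181, 187, 191, 193]
   ((np.float64(0.74), 0.121, np.float64(0.074)), 'maxc 6.8 s_end -0.016 v_end 0.007')
   ((np.float64(0.74), 0.121, np.float64(0.074)), 'maxc 9.9 s_end -0.019 v_end -0.019')
   ((np.float64(0.54), 0.165, np.float64(0.086)), 'maxc 11.4 s_end -0.015 v_end -0.012')
   ((np.float64(1.0), 0.066, np.float64(0.066)), 'maxc 8.6 s_end -0.023 v_end 0.010')
```

Call:
jog_arm --motion '[{"offset": [0,0,0],"roll": 0,"hand": 0},{"offset": [0,0,0],"roll": 0,"hand": 0}]'

```text
clock: 4.05
tool_pos: [0.5513, 0.0198, 0.1582]
orientation: [-180.0, -0.0, -93.4]
force: [-0.0, 0.7, -0.2]
opening: 0.0005
```

Run:
```python
from plan import *
t,s,hy=snap("pics/roll2.png")
v=(.3141-s)/(t-3.833);print("mean v",v)
vn=.29-(.29-v)*np.exp(-((t-3.833)/2+.05)/.69);s2=s-.05*vn;print("now",s2,vn)
for b in plan(s2,vn,hy,waits=range(0,4))[:4]:
    print(b[:4],b[4].astype(int).tolist());[print("  ",r) for r in b[5]]
```

```text
t 4.050 s 0.2769 res [-3.4  2. ] area 114 | hand x -0.0001 y 0.0480 z 0.1582 yaw -93.4 F [-0.   0.7 -0.2]
mean v 0.17134718761602324
now 0.26713270909361553 0.19569902387414928
(8.6, 3, 0.18, 4) [0, 0, 0, 5, 16, 32, 47, 62, 76, 90, 103, 114, 124, 133, 140, 146, 152, 155, 158, 159]
   ((np.float64(0.54), np.float64(0.145), np.float64(0.065)), 'maxc 5.3 s_end 0.016 v_end -0.010')
   ((np.float64(0.54), np.float64(0.145), np.float64(0.065)), 'maxc 7.7 s_end 0.014 v_end 0.003')
   ((np.float64(0.39), np.float64(0.173), np.float64(0.113)), 'maxc 8.3 s_end 0.016 v_end 0.008')
   ((np.float64(0.74), np.float64(0.107), np.float64(0.077)), 'maxc 8.6 s_end 0.010 v_end -0.016')
(8.8, 3, 0.18, 5) [0, 0, 0, 5, 16, 32, 47, 62, 76, 91, 105, 117, 128, 138, 146, 153, 158, 162, 165, 166]
   ((np.float64(0.54), np.float64(0.145), np.float64(0.065)), 'maxc 5.7 s_end 0.008 v_end -0.004')
   ((np.float64(0.54), np.float64(0.145), np.float64(0.065)), 'maxc 8.2 s_end 0.008 v_end 0.005')
   ((np.float64(0.39), np.float64(0.173), np.float64(0.113)), 'maxc 8.8 s_end 0.009 v_end 0.011')
   ((np.float64(0.74), n
[... 375 characters left out ...]
00')
   ((np.float64(0.41), np.float64(0.17), np.float64(0.103)), 'maxc 8.9 s_end -0.010 v_end 0.011')
   ((np.float64(0.89), np.float64(0.069), np.float64(0.07)), 'maxc 9.4 s_end -0.017 v_end 0.000')
(9.4, 3, 0.2, 6) [0, 0, 0, 6, 18, 35, 52, 68, 85, 102, 118, 133, 147, 158, 168, 177, 183, 188, 192, 193]
   ((np.float64(0.61), np.float64(0.127), np.float64(0.054)), 'maxc 5.6 s_end -0.019 v_end -0.007')
   ((np.float64(0.61), np.float64(0.127), np.float64(0.054)), 'maxc 7.9 s_end -0.020 v_end 0.000')
   ((np.float64(0.41), np.float64(0.17), np.float64(0.103)), 'maxc 9.4 s_end -0.018 v_end 0.012')
   ((np.float64(0.9), np.float64(0.067), np.float64(0.058)), 'maxc 8.8 s_end -0.025 v_end 0.001')
```

The hand now partly hides the buffer (area 114, residual 3 px), so that reading is biased. I'll use the plate's visible left edge and the green panes instead.

Run:
```python
from track import *
g={}
for n in("pics/side0.png","pics/roll.png","pics/roll2.png"):
    im=cv2.imread(n)[:,:,::-1].copy()
    c,st,m=blob(im,(6,180,100),(16,255,255),(300,185,480,440))
    xs=np.where(m)[1].min();ys=np.where(m[:,xs:xs+3].any(1))[0]
    cg,sg,mg=blob(im,(55,100,30),(75,255,255),(285,150,420,330))
    print(n,"orange",c,st,"left",xs,ys.min(),ys.max(),"green",cg,sg)
    for lab,p,P in(("L",(xs,(ys.min()+ys.max())/2),(-.025,-.111,.105)),("green",(sg[0],sg[1]),None)):
        if P: r=least_squares(lambda s:proj(S["side"],R2W(Q,chan(P[0],s[0]+P[1],P[2])))[0]-p,[.3]);print(lab,r.x,r.fun)
        else:
            r=least_squares(lambda s:proj(S["side"],R2W(Q,chan(0,s[0]+.012,.1)))[0]-cg,[.3]);print(lab,r.x,r.fun)
im=cv2.imread("pics/roll2.png")[170:330,270:430];cv2.imwrite("pics/roll2c.png",cv2.resize(im,None,fx=3.5,fy=3.5,interpolation=cv2.INTER_CUBIC))
```

```text
pics/side0.png orange [324.19338422 206.95419847] [312 195  31  35 393] left 312 201 215 green [302.57974684 174.4278481 ] [291 157  25  33 395]
L [0.44178236] [ 0.35005348 -0.19367959]
green [0.44363561] [ 1.25476837 -0.72492684]
pics/roll.png orange [346.66240409 244.76470588] [335 234  24  22 391] left 335 240 255 green [322.37798165 208.65137615] [309 187  29  49 545]
L [0.31506063] [-0.53134799  0.29383016]
green [0.31539572] [ 1.22791346 -0.70868056]
pics/roll2.png orange [357.06140351 255.95614035] [345 250  24  12 114] left 345 257 261 green [331.14385965 222.83684211] [318 201  29  43 570]
L [0.2779103] [-3.32000117  1.83560837]
green [0.26684492] [ 0.79243778 -0.45715229]
```

View pics/roll2c.png

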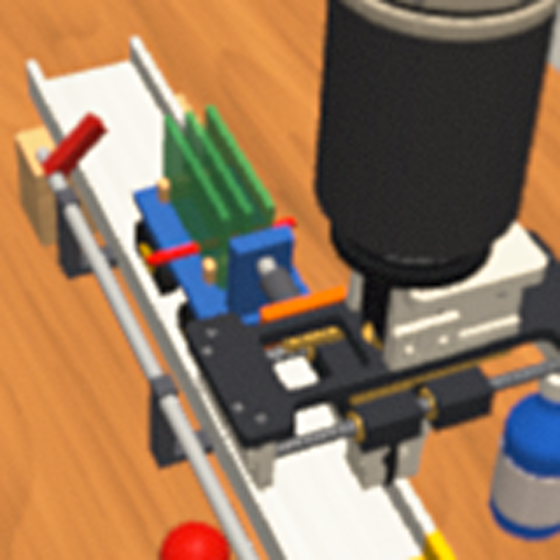

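The crop shows the buffer plate uphill of the hand with a clear gap, and the trolley still untouched. Green panes give s=0.267 m at 0.224 m/s, which agrees with the rolling model. I'll replan from that.

Run:
```python
from plan import *
for b in plan(.255,.238,.049,waits=range(0,4))[:5]:
    print(b[:4],b[4].astype(int).tolist());[print("  ",r) for r in b[5]]
```

```text
(8.6, 2, 0.2, 3) [0, 0, 6, 18, 35, 52, 68, 84, 98, 111, 123, 134, 143, 152, 159, 165, 170, 173, 175, 177]
   ((np.float64(0.4), 0.156, np.float64(0.057)), 'maxc 4.7 s_end 0.000 v_end 0.001')
   ((np.float64(0.4), 0.156, np.float64(0.057)), 'maxc 6.6 s_end -0.002 v_end 0.004')
   ((np.float64(0.29), 0.176, np.float64(0.133)), 'maxc 8.4 s_end -0.001 v_end -0.004')
   ((np.float64(0.6), 0.113, np.float64(0.065)), 'maxc 8.6 s_end -0.004 v_end -0.006')
(8.9, 2, 0.2, 4) [0, 0, 6, 18, 35, 52, 68, 85, 100, 114, 127, 139, 149, 158, 166, 172, 177, 181, 184, 185]
   ((np.float64(0.4), 0.156, np.float64(0.057)), 'maxc 4.6 s_end -0.009 v_end -0.007')
   ((np.float64(0.4), 0.156, np.float64(0.057)), 'maxc 7.1 s_end -0.012 v_end 0.007')
   ((np.float64(0.29), 0.176, np.float64(0.133)), 'maxc 8.9 s_end -0.010 v_end 0.003')
   ((np.float64(0.6), 0.113, np.float64(0.064)), 'maxc 7.5 s_end -0.013 v_end -0.004')
(9.5, 2, 0.2, 2) [0, 0, 6, 18, 35, 52, 67, 82, 95, 107, 118, 128, 137, 145, 152, 157, 162, 165, 167, 168]
   ((np.float64(0.4), 0.156, np.float64(0.057)), 'maxc 4.9 s_end 0.009 v_end -0.007')
  
[... 471 characters left out ...]
5), 0.142, np.float64(0.04)), 'maxc 7.3 s_end -0.011 v_end -0.001')
   ((np.float64(0.29), 0.175, np.float64(0.109)), 'maxc 7.7 s_end -0.009 v_end -0.008')
   ((np.float64(0.69), 0.089, np.float64(0.073)), 'maxc 9.5 s_end -0.014 v_end -0.020')
(9.5, 2, 0.22, 3) [0, 0, 6, 20, 38, 57, 75, 92, 108, 122, 135, 147, 158, 167, 175, 181, 186, 190, 193, 194]
   ((np.float64(0.45), 0.142, np.float64(0.04)), 'maxc 4.7 s_end -0.018 v_end -0.002')
   ((np.float64(0.45), 0.142, np.float64(0.04)), 'maxc 7.3 s_end -0.020 v_end 0.003')
   ((np.float64(0.29), 0.175, np.float64(0.109)), 'maxc 7.7 s_end -0.018 v_end -0.004')
   ((np.float64(0.72), 0.081, np.float64(0.067)), 'maxc 9.5 s_end -0.023 v_end -0.014')
```

Call:
jog_arm --motion '[{"offset": [0,0,0],"roll": 0,"hand": 0},{"offset": [0,0,0],"roll": 0,"hand": 0},{"offset": [6,0,0.4],"roll": 0,"hand": 0},{"offset": [18,0,1.1],"roll": 0,"hand": 0},{"offset": [35,0,2.1],"roll": 0,"hand": 0},{"offset": [52,0,3.2],"roll": 0,"hand": 0},{"offset": [68,0,4.2],"roll": 0,"hand": 0},{"offset": [84,0,5.1],"roll": 0,"hand": 0},{"offset": [98,0,6],"roll": 0,"hand": 0},{"offset": [111,0,6.8],"roll": 0,"hand": 0},{"offset": [123,0,7.5],"roll": 0,"hand": 0},{"offset": [134,0,8.2],"roll": 0,"hand": 0},{"offset": [143,0,8.7],"roll": 0,"hand": 0},{"offset": [152,0,9.3],"roll": 0,"hand": 0},{"offset": [159,0,9.7],"roll": 0,"hand": 0},{"offset": [165,0,10.1],"roll": 0,"hand": 0},{"offset": [170,0,10.4],"roll": 0,"hand": 0},{"offset": [173,0,10.6],"roll": 0,"hand": 0},{"offset": [175,0,10.7],"roll": 0,"hand": 0},{"offset": [177,0,10.8],"roll": 0,"hand": 0}]'

```text
clock: 5.77
tool_pos: [0.5406, -0.1566, 0.1467]
orientation: [-180.0, 0.0, -93.5]
force: [0.8, -0.8, 0.0]
opening: 0.0006
```

Run:
```python
from track import *
snap("pics/stop.png")
im=cv2.imread("pics/stop.png")[180:480,240:520];cv2.imwrite("pics/stopc.png",cv2.resize(im,None,fx=2,fy=2,interpolation=cv2.INTER_CUBIC))
```

```text
t 5.767 s 0.2208 res [-25.9  14.9] area 415 | hand x -0.0002 y -0.1287 z 0.1467 yaw -93.5 F [ 0.8 -0.8  0. ]
```

View pics/stopc.png

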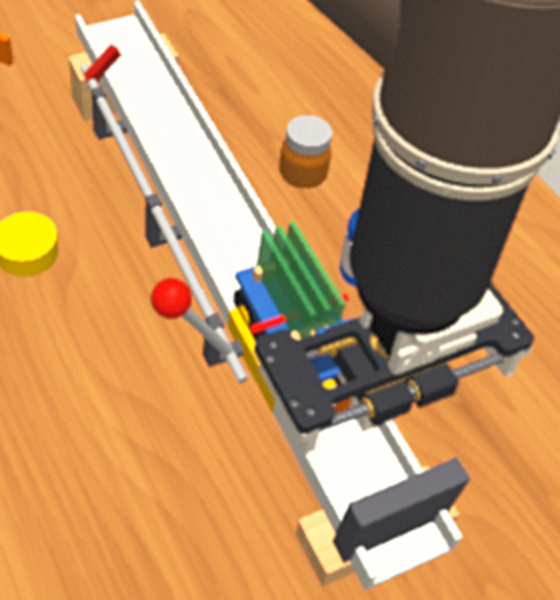

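The trolley is caught: its buffer is against the fingers, the pointer (crop 270,323) is beside the yellow kerb, and the jar and tape are undisturbed. Now I hold it for about two seconds.

Call:
jog_arm --motion '[{"offset": [0,0,0],"roll": 0,"hand": 0},{"offset": [0,0,0],"roll": 0,"hand": 0},{"offset": [0,0,0],"roll": 0,"hand": 0},{"offset": [0,0,0],"roll": 0,"hand": 0},{"offset": [0,0,0],"roll": 0,"hand": 0},{"offset": [0,0,0],"roll": 0,"hand": 0},{"offset": [0,0,0],"roll": 0,"hand": 0},{"offset": [0,0,0],"roll": 0,"hand": 0},{"offset": [0,0,0],"roll": 0,"hand": 0},{"offset": [0,0,0],"roll": 0,"hand": 0},{"offset": [0,0,0],"roll": 0,"hand": 0},{"offset": [0,0,0],"roll": 0,"hand": 0},{"offset": [0,0,0],"roll": 0,"hand": 0},{"offset": [0,0,0],"roll": 0,"hand": 0},{"offset": [0,0,0],"roll": 0,"hand": 0},{"offset": [0,0,0],"roll": 0,"hand": 0},{"offset": [0,0,0],"roll": 0,"hand": 0},{"offset": [0,0,0],"roll": 0,"hand": 0},{"offset": [0,0,0],"roll": 0,"hand": 0},{"offset": [0,0,0],"roll": 0,"hand": 0}]'

```text
clock: 7.48
tool_pos: [0.5405, -0.1566, 0.1467]
orientation: [180.0, 0.0, -93.5]
force: [0.0, -0.1, -0.7]
opening: 0.0005
```

Run:
```python
from track import *
import time
snap("pics/hold1.png")
for n in("pics/stop.png","pics/hold1.png"):
    im=cv2.imread(n)[:,:,::-1].copy()
    cr,sr,mr=blob(im,(0,150,80),(5,255,255),(358,330,386,350))
    cg,sg,mg=blob(im,(55,100,30),(75,255,255),(350,280,450,380))
    P=[least_squares(lambda s:proj(S["side"],R2W(Q,chan(x,s[0]+y,h)))[0]-c,[.0]) for x,y,h,c in((0,.012,.1,cg),(-.04,0,.068,(sr[0]+2,cr[1])))]
    print(n,"red",cr,sr,"green",cg,[(p.x,p.fun.round(1)) for p in P])
```

```text
t 7.483 s 0.2209 res [-25.8  14.9] area 411 | hand x -0.0003 y -0.1287 z 0.1467 yaw -93.5 F [ 0.  -0.1 -0.7]
pics/stop.png red [371.22916667 342.41666667] [365 338  18   9  48] green [388.50108225 321.53679654] [(array([-0.00177817]), array([ 0.4, -0.2])), (array([0.00213423]), array([ 1.6, -0.8]))]
pics/hold1.png red [371.57142857 342.3877551 ] [365 338  18   9  49] green [388.62153518 321.72814499] [(array([-0.00222249]), array([ 0.4, -0.2])), (array([0.00218453]), array([ 1.6, -0.8]))]
```

Trolley holds at y ≈ 0.000 ± 0.002, unchanged over 1.7 s. I'll hold slightly longer, then ease it down at about 0.05 m/s.

Call:
jog_arm --motion '[{"offset": [0,0,0],"roll": 0,"hand": 0},{"offset": [0,0,0],"roll": 0,"hand": 0},{"offset": [0,0,0],"roll": 0,"hand": 0},{"offset": [0,0,0],"roll": 0,"hand": 0},{"offset": [1,0,0.1],"roll": 0,"hand": 0},{"offset": [3,0,0.2],"roll": 0,"hand": 0},{"offset": [6,0,0.4],"roll": 0,"hand": 0},{"offset": [10,0,0.6],"roll": 0,"hand": 0},{"offset": [14,0,0.9],"roll": 0,"hand": 0},{"offset": [18,0,1.1],"roll": 0,"hand": 0},{"offset": [22,0,1.3],"roll": 0,"hand": 0},{"offset": [26,0,1.6],"roll": 0,"hand": 0},{"offset": [30,0,1.8],"roll": 0,"hand": 0},{"offset": [34,0,2.1],"roll": 0,"hand": 0},{"offset": [38,0,2.3],"roll": 0,"hand": 0},{"offset": [42,0,2.6],"roll": 0,"hand": 0},{"offset": [46,0,2.8],"roll": 0,"hand": 0},{"offset": [50,0,3.1],"roll": 0,"hand": 0},{"offset": [54,0,3.3],"roll": 0,"hand": 0},{"offset": [58,0,3.5],"roll": 0,"hand": 0}]'

```text
clock: 9.2
tool_pos: [0.537, -0.2149, 0.1432]
orientation: [-180.0, -0.0, -93.5]
force: [-0.2, -0.3, -0.3]
opening: 0.0007
```

Call:
jog_arm --motion '[{"offset": [4,0,0.2],"roll": 0,"hand": 0},{"offset": [8,0,0.5],"roll": 0,"hand": 0},{"offset": [12,0,0.7],"roll": 0,"hand": 0},{"offset": [16,0,1],"roll": 0,"hand": 0},{"offset": [20,0,1.2],"roll": 0,"hand": 0},{"offset": [24,0,1.5],"roll": 0,"hand": 0},{"offset": [28,0,1.7],"roll": 0,"hand": 0},{"offset": [32,0,2],"roll": 0,"hand": 0},{"offset": [36,0,2.2],"roll": 0,"hand": 0},{"offset": [40,0,2.4],"roll": 0,"hand": 0},{"offset": [43,0,2.6],"roll": 0,"hand": 0},{"offset": [46,0,2.8],"roll": 0,"hand": 0},{"offset": [49,0,3],"roll": 0,"hand": 0},{"offset": [52,0,3.2],"roll": 0,"hand": 0},{"offset": [55,0,3.4],"roll": 0,"hand": 0},{"offset": [58,0,3.5],"roll": 0,"hand": 0},{"offset": [61,0,3.7],"roll": 0,"hand": 0},{"offset": [64,0,3.9],"roll": 0,"hand": 0},{"offset": [67,0,4],"roll": 0,"hand": 0},{"offset": [70,0,4],"roll": 0,"hand": 0}]'

```text
clock: 10.87
tool_pos: [0.5327, -0.2846, 0.1392]
orientation: [180.0, 0.0, -93.5]
force: [0.1, 0.4, 0.9]
opening: 0.0001
```

Call:
jog_arm --motion '[{"offset": [5,0,0],"roll": 0,"hand": 0},{"offset": [12,0,0],"roll": 0,"hand": 0},{"offset": [20,0,0],"roll": 0,"hand": 0},{"offset": [30,0,0],"roll": 0,"hand": 0},{"offset": [40,0,-5],"roll": 0,"hand": 0},{"offset": [50,0,-20],"roll": 0,"hand": 0},{"offset": [60,0,-40],"roll": 0,"hand": 0},{"offset": [65,0,-60],"roll": 0,"hand": 0},{"offset": [70,0,-75],"roll": 0,"hand": 0},{"offset": [70,0,-80],"roll": 0,"hand": 0},{"offset": [70,0,-80],"roll": 0,"hand": 0}]'

```text
clock: 11.78
tool_pos: [0.5289, -0.3553, 0.2208]
orientation: [-179.8, -0.0, -93.5]
force: [0.6, 1.0, 0.2]
opening: 0.0006
```

Run:
```python
from track import *
from plant import cams
t=cams.snapshot("top")["img"]
snap("pics/end.png")
im=cv2.imread("pics/end.png")[230:480,280:520]
cv2.imwrite("pics/endc.png",np.hstack([cv2.resize(im,(400,417)),cv2.resize(t[130:330,340:560][:,:,::-1],(400,417))]))
```

```text
t 11.833 s 0.2209 res [-25.8  14.9] area 414 | hand x -0.0003 y -0.3270 z 0.2194 yaw -93.5 F [-0.1 -0.3 -0.6]
```

View pics/endc.png

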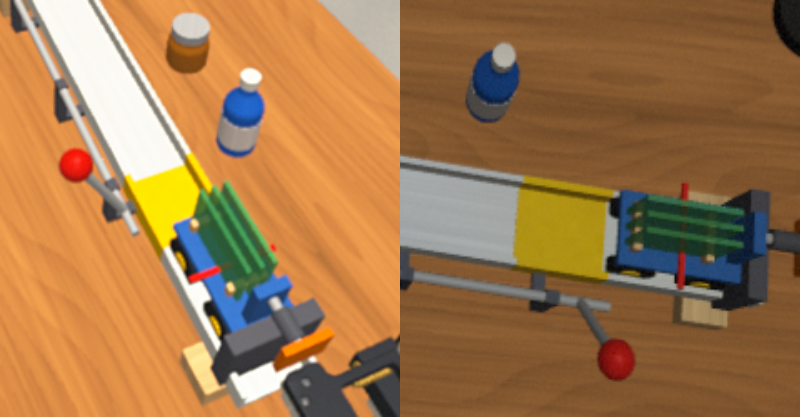

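Both views show the trolley standing against the end stop, the hand clear, the gate open, and the bottle and jar upright. I'll do one numeric check and then hand in.

Run:
```python
from track import *
from plant import ctrl,cams,order
for k in range(2):
    im=cams.snapshot("side")["img"]
    cg,sg,_=blob(im,(55,100,30),(75,255,255),(330,300,460,440));c,st,_=blob(im,(6,180,100),(16,255,255),(400,400,500,480))
    print([ (least_squares(lambda s:proj(S["side"],R2W(Q,chan(0,s[0]+y,h)))[0]-p,[-.1]).x.round(4)) for y,h,p in((.012,.1,cg),(-.111,.105,c))],st[4])
print(ctrl.get_obs()["clock"]);order.close_job()
```

```text
[array([-0.1101]), array([-0.1096])] 305
[array([-0.1097]), array([-0.1095])] 307
11.9833
the job is handed in; nothing more can be done
```

I ran the whole task in one attempt and handed it in at about 12 s of the 42 s allowed; no verdict is reported back.

- **Gate:** I tipped the handle towards the robot to about 0.8 rad, estimated from one side picture.
- **Free roll:** The trolley rolled untouched, at about 0.22 m/s by the pictures.
- **Catch:** The closed fingers met the buffer while moving downhill with it. The trolley stopped with its pointer at runway y of about 0, unchanged in pictures 1.7 s apart, and I held it about two seconds in all.
- **End stop:** I eased it down at about 0.05 m/s and took the hand away. The last pictures put the trolley's origin at y of about -0.110 m, at rest against the stop with the gate open. The jar and bottle stand upright by eye; I last saw the tape roll, untouched, just after the catch, and measured none of the three.

**Checks that failed or disagreed:**
- **Buffer press:** I could not measure it. The force reading is too noisy, so staying under 15 mm rests on a simulation, which gave 9 mm at worst.
- **Buffer tracker:** One reading during the roll was spoiled because the hand hid the plate, so I used the green panes instead. Later readings of that tracker (0.221) had locked onto something else and were ignored.
- **Handle lean:** Before opening, it measured about 0.26 rad, not the stated 0.35.

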